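# Pin the rack hold-down with a ball-lock pin

### The arm

A 6-joint arm with a two-finger parallel gripper is mounted at the origin on a cart in front of the work surface, level with it; the furniture and walls round the work are solid. World frame = base frame: x ahead of the robot, y to its left, z up, the work surface at z = 0. Lengths are in mm, angles in rad, forces in N, time in s.
With the tool pointing down it reaches from about 300 to 775 mm from the base axis. Payload 14.6 kg.
Tool frame: the origin (TCP) lies midway between the tips of the shut fingers; the grasp point (between the pads) lies 19 mm behind it; z points along the fingers, y is the line along which they close (so a half turn about z gives the same grasp; the last joint's range is limited). The gripper opens to 85 mm and grips with 20 to 120 N. Pads are 22 mm wide; open, the fingers measure 114 mm over their backs; the gripper's body (76 mm by 85 mm) begins 54 mm behind the grasp point. The pads swing forward as they close: fully open they stand 13 mm farther back than shut.
Start: joints at [1.248, 0.3, 1.521, -0, 1.321, -0.067], TCP at [139.159, 532.094, 231.281] pointing down, gripper open.
Joint ranges: [-3.03, 3.03], [-0.79, 2.21], [0.23, 2.52], [-1.04, 4.18], [0, 3.07], [-2.55, 2.55]. Speed limits (rad/s): [2.22, 2.22, 2.57, 3.14, 3.14, 3.14].

### API

Orientations are given as [roll, pitch, yaw] about the fixed x, y, z axes, in that order (R = Rz(yaw) Ry(pitch) Rx(roll)).
In Python, from plant import arm gives the robot as it stands.
- The arm moves only by the tool send_rows, never from a script. Its argument "rows" is a list that holds one entry, the list of rows, each a list of 5 numbers: the gripper command: -1 is fully open, 1 is shut, values between are in proportion, then the shift along the world's x, y, z normalised to -1 to 1, where 1 is 25 mm, then the turn about the world's z normalised to -1 to 1, where 1 is 0.12 rad. In form: [[[grip, dx, dy, dz, turn], ...]]. A call has exactly 8 rows; each row shifts and turns the commanded pose from where the row before left it; what a row does not reach is not made up. A row lasts 1/8 s, in which the tool goes at most 62.5 mm and 10.7 degrees, less where a joint would pass 70% of its speed; a pose out of reach is approached as far as the arm can. A call with a number of a shift or a turn outside -1 to 1 is refused whole. A call with a gripper value outside its range is refused whole. The fingers move at their own pace and stop on an object; "newtons" is the grip in N (left out, the last holds). Time passes only in rows, so rows that do not move let the fingers close, or fill a call up. It gives the time, the measured TCP pose, the force, the opening and the grip force at its end, in the units of the state.
- arm.get_state(): the state, without advancing time (a new reading comes with each control period).
- arm.snapshot(name): name is "side" or "top"; returns the picture (400x640x3 uint8, red, green, blue); there is no depth.
- arm.camera_params(name): a dict with "fov_y" (degrees; the focal length in pixels is half the picture's height over the tangent of half this angle, whatever the lens; pixels are square), "cx", "cy" (the principal point, pixels), "camera_from_world" (4x4, takes a point from world to camera coordinates). Camera axes: x right, y down, z forward; pixel columns grow to the right and rows downward; lengths in mm; the calibration is good to about 2 mm. A picture is of the moment at which its call begins. camera_params takes no time and is no camera call.
- arm.job_done(): hands the job in; it is judged then, once.
The state is a dict: "time_s": time; "q": joint angles; "qvel": joint speeds; "joint_efforts": joint torques, N m; "eef_pos": TCP position; "eef_rot": TCP orientation; "ft_force": force on the tool from outside, world axes, zero at the start; "torque": the same for the moment, N m; "opening": finger opening in mm; "gripper_force": force on a finger pad.
Only numpy, scipy, OpenCV 4.12 (cv2) and the standard library are available. Lean on these libraries where they do the work, as an engineer would, in place of code of your own. Each camera call takes 0.05 s, during which the arm holds its last target. There are 200 camera calls.

### The job

Take the ball-lock pin out of its stand with its red side button squeezed in, feel for the hole on top of the rack dock's steel clevis, and with the button still held in push the pin gently down through the aligned holes until its flange sits flush. Then let go so that the button springs back out and the balls lock the pin. Never force the pin, and do not disturb the dropper bottle, the timer or the tape roll beside the work.

Things in the scene. Friction and masses are not known exactly. Their poses are not given: they have to be found in the camera images.
- lock_pin: Ball-lock pin, upright in its stand at the start, flange on the stand's top. Origin on the axis in the plane of the flange's underside, z up. Below: steel shank 12 mm diameter, 40 mm long, last 6 mm tapered to 8.4 mm. Above: flange 30 mm diameter, 5 mm thick, then a black handle block 24 x 24 mm, 9 to 47 mm up, with a red button on its +y face. Mass 150 to 230 g.
- pin_button (a joint): Travel of the round red spring button (18 mm diameter, centre 30 mm above the pin's origin): 0 = out, sticking 7 mm out of the handle, balls out; 0.005 m = fully in, balls drawn in. Moves towards the pin's -y. Spring 4 N at the start, 9 N fully in. Button face to far handle face: 31 mm out, 26 mm in.
- pin_grip (a point): On the handle at the height of the button's centre, midway between the pressed-in button face and the far handle face: squeeze here along the pin's y axis, from above. A squeeze along x does not touch the button.
- pin_tip (a point): Centre of the shank's lower end, 40 mm below the pin's origin. Two brass locking balls stick out 3 mm on the shank's +x and -x sides, 7.5 to 12.5 mm above this point, while the button is out: they then do not pass the clevis hole. Once the flange is seated they spring out under the lower plate.
- pin_stand: Fixed white round stand 47 mm diameter on a black 72 mm foot, 60 mm tall, open hole of 21 mm diameter in which the pin stands (balls out fit loosely). Origin at the centre of its underside.
- dock: Fixed rack dock: aluminium base 210 (x) x 240 (y) x 10 mm, origin at the centre of its underside. On it a clear microtube rack (up to 47 mm high) under a hold-down bridge: a blue bar that ends, on the dock's -x side, in a steel clevis 44 (x) x 62 (y) mm, 66 mm high. Flange seated: the pin's origin is 66 mm above the dock's. Highest part of the dock: 66 mm.
- dock_line (a point): Middle of the line on which the hole lies, at the height of the clevis's top face. The hole is up to 10 mm from here along the dock's y, either way: the bridge is clamped somewhere in its slots and its setting is NOT measured; find it by feel along this line, or by camera. It stays put sideways; its rubber mounts give 1 mm per 8 N downwards. Pressing on it with over 25 N is forcing.
- dock_under (a point): As dock_line, but at the underside of the clevis's lower plate, 26 mm lower. Three plates with aligned vertical round holes, 14 mm diameter, 1 mm chamfer: top plate 8 mm thick, 2 mm gap, blue tongue 6 mm, 2 mm gap, lower plate 8 mm; then 30 mm of free space down to the base.
- dropper: Loose white dropper bottle with red cap, between dock and tip box, 33 mm diameter, 86 mm tall; origin under its centre. Leave alone.
- timer: Loose white lab timer near the worktop's front edge, 62 x 62 x 20 mm; origin under its centre. Leave alone.
- tape: Loose roll of white tape, 74 mm diameter, 46 mm tall; origin under its centre. Leave alone.

How it is judged (in metres and radians):
On the way, in this order (a step that is already met when the one before it is completed fails the run):
1. the pin is lifted clear of its stand with the button held in (z of lock_pin in the frame of pin_stand above 0.102 m and value of joint pin_button above 0.0035 m), for 0.1 s.
2. the shank is in the clevis hole, more than 15 mm deep, with the button still held in (z of pin_tip in the frame of dock below 0.051 m and x of pin_tip in the frame of dock between -0.074 and -0.066 m and y of pin_tip in the frame of dock between -0.014 and 0.014 m and angle between lock_pin's own z axis and vertical below 0.15 rad and value of joint pin_button above 0.0035 m), for 0.02 s.
At the end, for the whole second after the job is handed in: The pin stands upright (within 4 degrees) through the clevis holes with its flange flush on the top plate (within 1.5 mm), the red button is fully out (within 1 mm) so that the balls are locked under the lower plate, and the pin is at rest and released (z of lock_pin in the frame of dock between 0.064 and 0.0675 m and x of lock_pin in the frame of dock between -0.0735 and -0.0665 m and y of lock_pin in the frame of dock between -0.0135 and 0.0135 m and angle between lock_pin's own z axis and vertical below 0.07 rad and value of joint pin_button below 0.001 m and linear speed of lock_pin below 0.02 m/s); the robot touches nothing.
It fails at once if the pin is forced: it presses on the dock with more than 25 N (contact force between lock_pin and dock above 25 N).
It fails at once if the gripper pushes on the dock with more than 25 N (contact force between the fingers and dock above 25 N).
It fails at once if the dropper bottle, the timer or the tape roll is moved more than 15 mm (distance of any of dropper, timer, tape from where it was at the start of the episode above 0.015 m).
It also fails if it takes over 56 s, if anything falls off the work surface, if the arm or the gripper's body presses on something with over 40 N, if the wrist force passes 120 N, or if a joint passes its speed limit or range.

## Working session

There is one attempt and no reset: what is moved stays moved. The work goes in short steps, Python scripts to look and compute and a tool call to move; the robot and the scene stay as the last step left them, time stands still between calls to the robot, and variables do not carry over. Pictures are saved under pics/ and viewed, at most 10 in all, crops included, and the job is handed in when it is done.

Besides the shell and the picture viewer there is one more tool, called after "Call:" as name([rows], argument=value, ...), one row to a line, values as JSON. send_rows: Moves the arm, as the interface text tells. Its arguments: {"type":"object","properties":{"rows":{"type":"array"},"newtons":{"type":"number"}},"required":["rows"]}

```bash
mkdir -p pics
python3 - <<'E'
from plant import arm
import cv2
s=arm.get_state();print(s)
for n in("side","top"):
    p=arm.camera_params(n);print(n,p)
    cv2.imwrite(f"pics/{n}0.png",arm.snapshot(n)[:,:,::-1])
E
```

```text
{'time_s': 0.0, 'q': array([ 1.24841002e+00,  3.00534091e-01,  1.52160709e+00,  3.22924163e-05,
        1.32067197e+00, -6.66297869e-02]), 'qvel': array([ 0.00015628, -0.00055352, -0.00037036, -0.00067784, -0.00261957,
       -0.00078657]), 'joint_efforts': array([ 4.74986900e-04, -5.43497086e+01, -3.61795449e+01, -9.27326823e-05,
        3.96587653e-03, -4.91017011e-05]), 'eef_pos': array([139.07401962, 531.8828043 , 230.6757526 ]), 'eef_rot': array([-3.14037695e+00, -1.12469177e-04,  2.88582805e+00]), 'ft_force': array([ 0.31097816, -0.60780074,  0.66473779]), 'torque': array([-0.05185686, -0.04316014,  0.00406231]), 'gripper_force': 0.0, 'opening': 85.48223020899482}
side {'fov_y': 49.12639946471802, 'cx': 316.13677926455483, 'cy': 201.19747509380412, 'camera_from_world': array([[ 8.54755053e-01, -5.18452737e-01, -2.45062983e-02,
        -3.79449870e+02],
       [-2.87507538e-01, -4.33637208e-01, -8.53989571e-01,
         2.46883102e+02],
       [ 4.32126388e-01,  7.36997647e-01, -5.19712665e-01,
         8.43581840e+02],
       [ 0.00000000e+00,  0.00000000e+00,  0.00000000e+00,
         1.00000000e+00]])}
top {'fov_y': 45.5859427654706, 'cx': 321.57041461128244, 'cy': 204.1844114587152, 'camera_from_world': array([[-1.69625446e-02, -9.99855947e-01, -5.97101566e-04,
         5.50209072e+01],
       [-9.83530111e-01,  1.67930483e-02, -1.79962536e-01,
         5.08042560e+02],
       [ 1.79946639e-01, -2.46535517e-03, -9.83673284e-01,
         1.17394160e+03],
       [ 0.00000000e+00,  0.00000000e+00,  0.00000000e+00,
         1.00000000e+00]])}
```

View pics/top0.png

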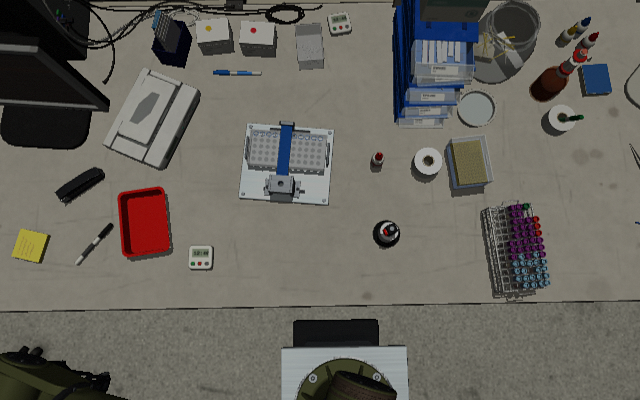

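View pics/side0.png

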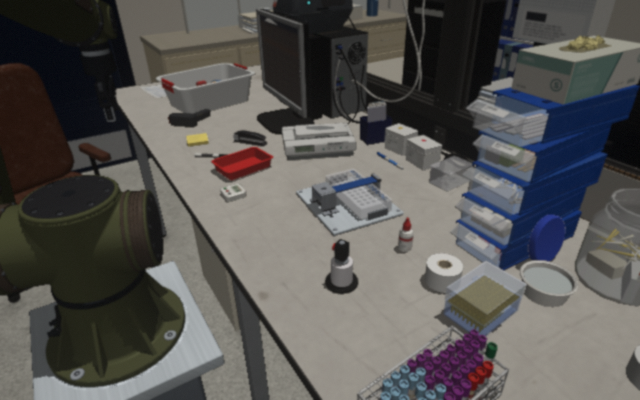

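The top view shows the pin in its stand near (387,233), the dock near (287,165) with the clevis at (281,186), the dropper at (377,158), the timer at (201,257) and the tape at (428,162). In the side view the pin is at (342,250) with the red button facing left, and the clevis is at (323,195). Next I'll enlarge the pin and dock.

```bash
cat > h.py <<'E'
import numpy as np
from plant import arm
def ray(n,u,v):
    p=arm.camera_params(n);T=p["camera_from_world"];f=200/np.tan(np.radians(p["fov_y"])/2)
    R=T[:3,:3];return -R.T@T[:3,3],R.T@np.array([(u-p["cx"])/f,(v-p["cy"])/f,1])
def onz(n,u,v,z):
    c,d=ray(n,u,v);return c+d*(z-c[2])/d[2]
def tri(a,b):
    (c1,d1),(c2,d2)=ray("top",*a),ray("side",*b)
    s=np.linalg.lstsq(np.c_[d1,-d2],c2-c1,rcond=None)[0]
    P,Q=c1+s[0]*d1,c2+s[1]*d2;return (P+Q)/2,np.linalg.norm(P-Q)
def proj(n,P):
    p=arm.camera_params(n);T=p["camera_from_world"];f=200/np.tan(np.radians(p["fov_y"])/2)
    q=T[:3,:3]@np.array(P)+T[:3,3];return p["cx"]+f*q[0]/q[2],p["cy"]+f*q[1]/q[2]
E
python3 - <<'E'
import cv2,numpy as np
t=cv2.imread("pics/top0.png");s=cv2.imread("pics/side0.png")
cr=lambda i,x,y,w,h,k:cv2.resize(i[y:y+h,x:x+w],None,fx=k,fy=k,interpolation=cv2.INTER_CUBIC)
a=np.hstack([cr(t,362,208,50,50,6),cr(t,235,115,100,100,3)]);b=np.hstack([cr(s,317,230,50,75,4),cr(s,295,165,100,75,4)])
b=cv2.resize(b,(600,300));cv2.imwrite("pics/c0.png",np.vstack([a,b]))
E
```

```text
(no output)
```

View pics/c0.png

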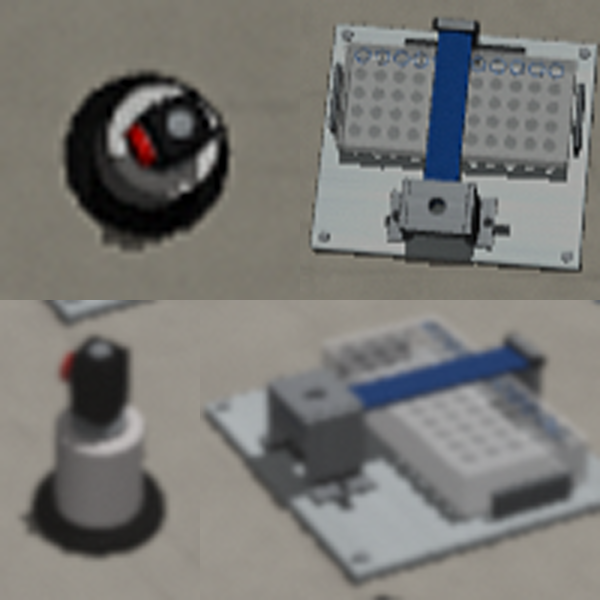

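The enlarged crops show the clevis hole as a dark disc at top-view pixel (280.7,183.7), or (324,188.5) in the side view. The pin's button faces left and slightly toward the robot at (385.7,232), and the handle's top cap is at (392,228.5). Now I'll measure these from masks.

Run:
```python
import cv2,numpy as np
from h import *
np.set_printoptions(precision=1,suppress=True)
I={n:cv2.imread(f"pics/{n}0.png").astype(int) for n in("top","side")}
def cen(n,box,f):
    x,y,w,h=box;c=I[n][y:y+h,x:x+w];m=f(c);v,u=np.nonzero(m);return (u.mean()+x,v.mean()+y),m.sum()
red=lambda c:(c[...,2]>110)&(c[...,2]-c[...,1]>60)
rt=cen("top",(375,220,25,25),red);rs=cen("side",(327,235,15,20),red);print("red",rt,rs,tri(rt[0],rs[0]))
hole=lambda c:c.sum(2)<200
print(I["top"][178:190,275:288].sum(2)); print(I["side"][183:194,316:333].sum(2))
ht=(280.7,183.7);hs=(324.2,188.5)
print("hole",onz("top",*ht,66),onz("side",*hs,66),tri(ht,hs))
sc=[onz("top",235+(a-300)/3,115+b/3,10) for a,b in[(347,36),(584,52),(567,256),(322,237)]]
print("screws",np.array(sc),np.mean(sc,0))
e=[sc[0]-sc[3],sc[1]-sc[2]];print("xdir",[np.arctan2(v[1],v[0]) for v in e]);e=[sc[0]-sc[1],sc[3]-sc[2]];print("ydir",[np.arctan2(-v[0],v[1]) for v in e])
# stand foot & cap
for k,d in(("top",(362+147/6,208+153/6)),("side",(342,230+205/4))): print("foot",onz(k,*d,4))
for n,c in(("top",(392,228.5)),("side",(342,242))): print("cap z=110",onz(n,*c,110))
print("cap",tri((392,228.5),(342,242)))
# white stand rim top
print("dropper",onz("top",377,155,80),"tape",onz("top",428,161,46))
```

```text
red ((np.float64(385.0), np.float64(231.2)), np.int64(10)) ((np.float64(333.0), np.float64(245.5)), np.int64(2)) (array([ 427.5, -105.4,   92.6]), np.float64(7.263666790618601))
[[379 377 378 381 382 385 380 381 379 384 384 382 388]
 [367 370 372 375 376 376 381 380 384 377 385 385 384]
 [365 369 372 358 325 326 322 356 380 377 379 373 385]
 [382 376 383 259 115 103  99 230 355 375 374 368 374]
 [387 392 357  99  37  88  76  79 277 387 389 384 378]
 [375 381 323  60  70 170 170 143 239 392 395 392 388]
 [369 374 337 106 156 210 214 207 276 377 375 380 373]
 [369 375 377 249 222 209 216 238 342 376 373 371 369]
 [366 366 375 349 298 274 293 326 371 371 374 370 370]
 [373 373 373 373 376 378 379 368 371 369 361 366 365]
 [370 369 368 372 372 371 378 373 376 379 377 378 374]
 [368 368 367 368 369 365 363 370 372 371 372 370 378]]
[[421 423 418 405 401 401 390 387 385 384 379 378 358 315 284 289 334]
 [398 400 392 387 380 385 385 385 381 386 387 380 368 334 316 331 362]
 [382 380 384 381 383 387 382 377 375 383 384 384 376 368 357 356 356]
 [374 377 378 379 377 374 370 356 350 359 373 38
[... 433 characters left out ...]
43 342 327 310]
 [160 174 217 276 320 349 356 346 334 336 348 335 320 313 293 262 241]]
hole [559.9 149.4  66. ] [559.4 146.   66. ] (array([560.9, 149.3,  63.8]), np.float64(0.936020715974329))
screws [[732.3 235.6  10. ]
 [713.5  20.9  10. ]
 [525.8  39.7  10. ]
 [546.5 255.9  10. ]] [629.5 138.   10. ]
xdir [np.float64(-0.10862379470934455), np.float64(-0.099545763297196)]
ydir [np.float64(-0.08764686232302515), np.float64(-0.09587441275374439)]
foot [ 435.5 -122.7    4. ]
foot [ 434.5 -122.7    4. ]
cap z=110 [ 434.9 -121.8  110. ]
cap z=110 [ 432.9 -124.   110. ]
cap (array([ 434.8, -121.9,  108. ]), np.float64(0.8088870876819767))
dropper [627.2 -96.4  80. ] tape [ 618.6 -232.9   46. ]
```

Run:
```python
import cv2,numpy as np
from h import *
np.set_printoptions(precision=2,suppress=True)
I={n:cv2.imread(f"pics/{n}0.png").astype(float) for n in("top","side")}
def wc(n,x,y,w,h,W):
    c=np.clip(W(I[n][y:y+h,x:x+w]),0,None);V,U=np.mgrid[y:y+h,x:x+w];return (c*U).sum()/c.sum(),(c*V).sum()/c.sum()
R=lambda c:c[...,2]-c[...,1]-20
H=lambda c:350-c.sum(2)
for n,b in(("top",(378,222,16,18)),("side",(326,236,14,18))):
    p=wc(n,*b,R);print("btn",n,p,onz(n,*p,90))
for n,b in(("top",(276,179,9,9)),("side",(319,186,9,5))):
    p=wc(n,*b,H);print("hole",n,p,onz(n,*p,66),onz(n,*p,63))
for z in(105,107,110):print(z,onz("top",392,228.5,z))
# handle dark mask in top: axes by minAreaRect of black above white rim
c=I["top"][215:245,375:405].sum(2).astype(int);print(c[4:24,4:28])
```

```text
btn top (np.float64(385.11805998723673), np.float64(231.57051691129547)) [ 430.2  -107.64   90.  ]
btn side (np.float64(333.22098214285717), np.float64(245.61160714285714)) [ 425.87 -102.22   90.  ]
hole top (np.float64(280.0559985501993), np.float64(182.8657122145705)) [562.15 150.99  66.  ] [562.84 151.25  63.  ]
hole side (np.float64(323.3643006263048), np.float64(188.08141962421712)) [558.71 149.14  66.  ] [561.47 153.64  63.  ]
105 [ 435.54 -122.52  105.  ]
107 [ 435.29 -122.22  107.  ]
110 [ 434.9  -121.77  110.  ]
[[371 369 371 373 340 345 316 322 318 341 370 366 362 361 361 359 353 356
  348 352 354 355 352 346]
 [377 345 333 313 228 228 136 131 120 207 295 303 334 371 370 363 360 354
  354 355 357 356 350 350]
 [322 221 155  21  14  15  13  37  42  96 102  77 214 302 342 368 364 361
  360 356 358 353 354 348]
 [ 92  26  24  32  15 109 221 292 304 350 358 303 298 148 217 306 372 365
  363 355 360 363 356 358]
 [ 28  29  31  18 165 336 471 520 525 530 468 471 461 222  42  45 304 366
  362 360 357 354 357 359]
 [ 39  40  23 140 397 515 512 522 457 461 186 183  30  48  62  25 13
[... 747 characters left out ...]
14 523 539 122  63 191 186 137  21  60  67  64  53  43  12  88 341
  544 161  11 334 367 365]
 [100 295 454 468 186  25 146 147 184  38  32  61  53  23  28  70 332 523
  544 140   4 284 359 358]
 [109  94 212 228 241 102  82 103  74  52   8  18  27  59 102 189 518 525
  480  78   3 362 360 358]
 [111 110 193 239 246 209 105 110  35  25  19  62  87 151 201 225 518 524
  255  32   5 368 353 350]
 [124 116 149 226 243 247 206 175 134  94 105 181 171 202 238 225 527 435
   74  14  39 365 361 353]
 [119 120 113 150 224 244 245 249 249 216 209 242 236 231 238 234 457 151
   33  19 157 366 364 354]
 [100 127 120 119 162 219 236 246 246 242 248 237 231 356 296 203 120  33
   24  19 268 373 362 352]]
```

The measurements agree: the pin axis is at about (435,-122), its button points at about 116°, and the hole is at about (561,150). The hole also lies on the dock line. Now I'll move above the pin.

Call:
send_rows([
  [[-1, 0.37, -0.82, -0.088, 0.184], [-1, 0.37, -0.82, -0.088, 0.184], [-1, 0.37, -0.82, -0.088, 0.184], [-1, 0.37, -0.82, -0.088, 0.184], [-1, 0.37, -0.82, -0.088, 0.184], [-1, 0.37, -0.82, -0.088, 0.184], [-1, 0.37, -0.82, -0.088, 0.184], [-1, 0.37, -0.82, -0.088, 0.184]],
], newtons=40)

```text
time_s: 1.1
eef_pos: [213.3, 367.3, 213.4]
eef_rot: [-3.141, -0.0, 3.063]
ft_force: [0.7, -0.1, 0.1]
opening: 85.8
gripper_force: 0.0
```

Call:
send_rows([
  [[-1, 0.37, -0.82, -0.088, 0.184], [-1, 0.37, -0.82, -0.088, 0.184], [-1, 0.37, -0.82, -0.088, 0.184], [-1, 0.37, -0.82, -0.088, 0.184], [-1, 0.37, -0.82, -0.088, 0.184], [-1, 0.37, -0.82, -0.088, 0.184], [-1, 0.37, -0.82, -0.088, 0.184], [-1, 0.37, -0.82, -0.088, 0.184]],
])

```text
time_s: 2.1
eef_pos: [287.3, 203.4, 195.9]
eef_rot: [-3.142, -0.0, -3.043]
ft_force: [-0.0, -0.0, -0.3]
opening: 85.4
gripper_force: 0.0
```

Call:
send_rows([
  [[-1, 0.37, -0.82, -0.088, 0.184], [-1, 0.37, -0.82, -0.088, 0.184], [-1, 0.37, -0.82, -0.088, 0.184], [-1, 0.37, -0.82, -0.088, 0.184], [-1, 0.37, -0.82, -0.088, 0.184], [-1, 0.37, -0.82, -0.088, 0.184], [-1, 0.37, -0.82, -0.088, 0.184], [-1, 0.37, -0.82, -0.088, 0.184]],
])

```text
time_s: 3.1
eef_pos: [361.3, 39.4, 178.3]
eef_rot: [3.142, -0.0, -2.867]
ft_force: [1.5, 0.1, -0.3]
opening: 85.8
gripper_force: 0.0
```

Call:
send_rows([
  [[-1, 0.37, -0.82, -0.088, 0.184], [-1, 0.37, -0.82, -0.088, 0.184], [-1, 0.37, -0.82, -0.088, 0.184], [-1, 0.37, -0.82, -0.088, 0.184], [-1, 0.37, -0.82, -0.088, 0.184], [-1, 0.37, -0.82, -0.088, 0.184], [-1, 0.3, -0.6, -0.088, 0.184], [-1, 0, 0, 0, 0]],
])

```text
time_s: 4.1
eef_pos: [424.1, -98.4, 162.7]
eef_rot: [3.141, -0.001, -2.714]
ft_force: [0.2, -0.6, -0.3]
opening: 85.6
gripper_force: 0.0
```

Call:
send_rows([
  [[-1, 0.21, -0.46, -0.2, 0.1], [-1, 0.2, -0.46, -0.2, 0.1], [-1, 0, 0, -0.7, 0], [-1, 0, 0, -0.9, 0], [-1, 0, 0, -0.9, 0], [-1, 0, 0, -0.7, 0], [-1, 0, 0, 0, 0], [-1, 0, 0, 0, 0]],
])

```text
time_s: 5.1
eef_pos: [434.8, -121.2, 73.6]
eef_rot: [-3.141, 0.0, -2.689]
ft_force: [0.2, -0.1, -0.7]
opening: 85.3
gripper_force: 0.0
```

Run:
```python
from plant import arm
import cv2,numpy as np
a=arm.snapshot("top")[200:260,350:430,::-1];b=arm.snapshot("side")[200:290,300:390,::-1]
z=lambda i:cv2.resize(i,(400,int(400*i.shape[0]/i.shape[1])),interpolation=cv2.INTER_CUBIC)
a,b=z(a),z(b);o=np.zeros((400,800,3),np.uint8);o[:a.shape[0],:400]=a;o[:b.shape[0],400:]=b
cv2.imwrite("pics/c1.png",o);print(arm.get_state()["eef_pos"])
```

```text
[ 434.79944206 -121.13119039   73.7825867 ]
```

View pics/c1.png

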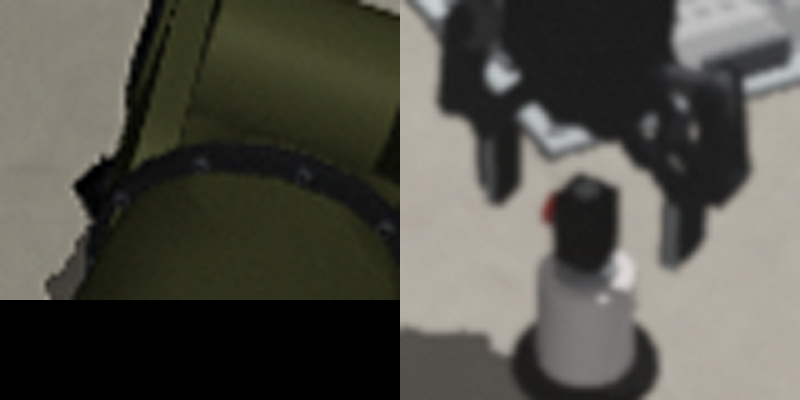

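In the side view the fingers straddle the handle, with the button facing the left finger. Closing now.

Call:
send_rows([
  [[-1, 0, 0, -0.1, 0], [1, 0, 0, 0, 0], [1, 0, 0, 0, 0], [1, 0, 0, 0, 0], [1, 0, 0, 0, 0], [1, 0, 0, 0, 0], [1, 0, 0, 0, 0], [1, 0, 0, 0, 0]],
])

```text
time_s: 6.2
eef_pos: [434.8, -121.1, 71.0]
eef_rot: [-3.141, 0.001, -2.689]
ft_force: [-0.4, -1.8, 6.5]
opening: 25.1
gripper_force: 41.8
```

Call:
send_rows([
  [[1, 0, 0, 0.1, 0], [1, 0, 0, 0.2, 0], [1, 0, 0, 0.4, 0], [1, 0, 0, 0.6, 0], [1, 0, 0, 0.6, 0], [1, 0, 0, 0.6, 0], [1, 0, 0, 0.5, 0], [1, 0, 0, 0, 0]],
])

```text
time_s: 7.2
eef_pos: [434.8, -121.0, 146.5]
eef_rot: [-3.14, 0.001, -2.689]
ft_force: [-0.3, 0.3, -1.3]
opening: 25.1
gripper_force: 40.6
```

Run:
```python
from plant import arm
import cv2
b=arm.snapshot("side")[180:300,270:390,::-1]
cv2.imwrite("pics/c2.png",cv2.resize(b,(600,600),interpolation=cv2.INTER_CUBIC));s=arm.get_state();print(s["eef_pos"],s["ft_force"],s["opening"])
```

```text
[ 434.4597516  -120.9279464   145.79123052] [-0.77749106  0.07027572 -2.41461067] 25.48998168450519
```

View pics/c2.png

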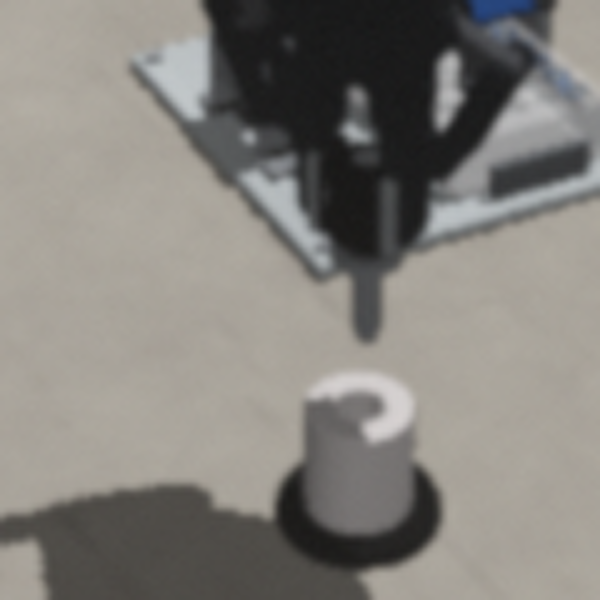

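The pin hangs vertically with no balls showing, and the tip is at side pixel (343.2,247.5). I'll compare it with the TCP and work out the shift to the hole.

Run:
```python
from h import *
np.set_printoptions(precision=1,suppress=True)
for z in(93,95,97):print(z,onz("side",343.2,247.3,z))
for P in((434.5,-121,95),(434.9,-122,95)):print(proj("side",P))
for P in((561,150,66),(560,150,66),(560,148,66)):print(proj("side",P),proj("top",P))
```

```text
93 [ 437.7 -121.4   93. ]
95 [ 436.2 -123.6   95. ]
97 [ 434.7 -125.8   97. ]
(np.float64(341.7928559612888), np.float64(246.9272908248222))
(np.float64(342.2310268948333), np.float64(247.11247500542237))
(np.float64(323.92355320063376), np.float64(187.71243073786687)) (np.float64(280.44742535953895), np.float64(183.3002838706256))
(np.float64(323.6045204441687), np.float64(187.8156999531366)) (np.float64(280.4479820631769), np.float64(183.68422662228116))
(np.float64(324.0050356709764), np.float64(188.1257601155633)) (np.float64(281.2350960704084), np.float64(183.67109306749126))
```

Call:
send_rows([
  [[1, 0.15, 0.33, 0, 0], [1, 0.35, 0.76, 0, 0], [1, 0.35, 0.76, 0, 0], [1, 0.35, 0.76, 0, 0], [1, 0.35, 0.76, 0, 0], [1, 0.35, 0.76, 0, 0], [1, 0.35, 0.76, 0, 0], [1, 0.35, 0.76, 0, 0]],
])

```text
time_s: 8.25
eef_pos: [499.5, 21.6, 144.9]
eef_rot: [3.141, -0.001, -2.689]
ft_force: [-0.4, -0.1, -2.3]
opening: 25.2
gripper_force: 40.6
```

Call:
send_rows([
  [[1, 0.35, 0.76, 0, 0], [1, 0.35, 0.76, 0, 0], [1, 0.35, 0.76, 0, 0], [1, 0.35, 0.76, 0, 0], [1, 0.35, 0.76, 0, 0], [1, 0.35, 0.76, -0.2, 0], [1, 0.29, 0.68, -0.5, 0], [1, 0, 0, 0, 0]],
])

```text
time_s: 9.25
eef_pos: [559.0, 152.5, 126.7]
eef_rot: [3.141, -0.002, -2.688]
ft_force: [-0.0, 0.6, -1.2]
opening: 25.1
gripper_force: 40.6
```

Run:
```python
from plant import arm
import cv2
from h import proj
b=arm.snapshot("side")[140:240,270:370,::-1]
cv2.imwrite("pics/c3.png",cv2.resize(b,(600,600),interpolation=cv2.INTER_CUBIC));s=arm.get_state();print(s["eef_pos"],s["ft_force"],s["opening"])
x,y,z=s["eef_pos"];print(proj("side",(x+1.2,y-1.3,z-51)),proj("side",(560.5,150,66)))
```

```text
[559.02738436 151.84674544 127.41950304] [ 0.24181339 -0.70807452 -1.41403245] 25.519895791510077
(np.float64(323.5059583080064), np.float64(184.27888890923467)) (np.float64(323.7640664820502), np.float64(187.76405574483027))
```

View pics/c3.png

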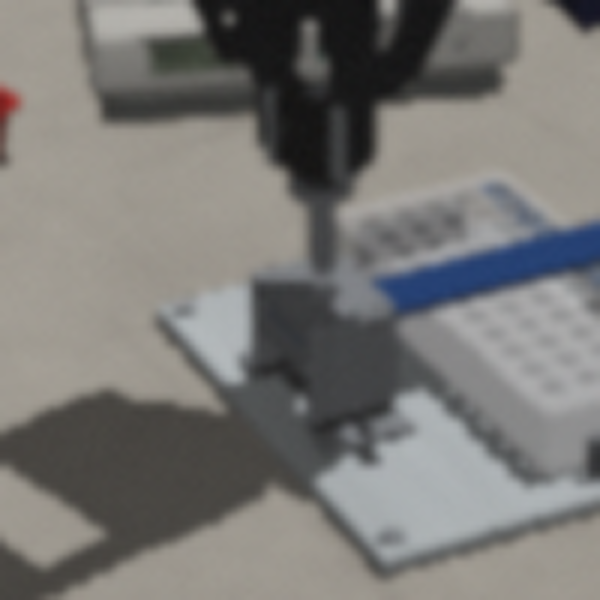

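The tip at (323.7,185.8) is directly above the hole at (323.7,187.8). I'll descend gently.

Call:
send_rows([
  [[1, 0, 0, -0.08, 0], [1, 0, 0, -0.08, 0], [1, 0, 0, -0.08, 0], [1, 0, 0, -0.08, 0], [1, 0, 0, -0.04, 0], [1, 0, 0, -0.04, 0], [1, 0, 0, 0, 0], [1, 0, 0, 0, 0]],
])

```text
time_s: 10.3
eef_pos: [559.2, 151.4, 118.1]
eef_rot: [-3.142, 0.0, -2.689]
ft_force: [-0.7, -0.3, -1.3]
opening: 25.0
gripper_force: 40.6
```

Call:
send_rows([
  [[1, 0, 0, -0.03, 0], [1, 0, 0, -0.02, 0], [1, 0, 0, 0, 0], [1, 0, 0, 0, 0], [1, 0, 0, 0, 0], [1, 0, 0, 0, 0], [1, 0, 0, 0, 0], [1, 0, 0, 0, 0]],
])

```text
time_s: 11.3
eef_pos: [559.2, 151.3, 116.8]
eef_rot: [-3.142, -0.0, -2.689]
ft_force: [-0.5, -0.7, -1.7]
opening: 25.2
gripper_force: 40.6
```

Call:
send_rows([
  [[1, 0, 0, -0.04, 0], [1, 0, 0, -0.03, 0], [1, 0, 0, 0, 0], [1, 0, 0, 0, 0], [1, 0, 0, 0, 0], [1, 0, 0, 0, 0], [1, 0, 0, 0, 0], [1, 0, 0, 0, 0]],
])

```text
time_s: 12.3
eef_pos: [559.2, 151.3, 115.1]
eef_rot: [-3.142, -0.0, -2.689]
ft_force: [-0.4, -0.1, -1.7]
opening: 25.0
gripper_force: 40.6
```

Call:
send_rows([
  [[1, 0, 0, -0.03, 0], [1, 0, 0, -0.03, 0], [1, 0, 0, 0, 0], [1, 0, 0, 0, 0], [1, 0, 0, 0, 0], [1, 0, 0, 0, 0], [1, 0, 0, 0, 0], [1, 0, 0, 0, 0]],
])

```text
time_s: 13.3
eef_pos: [559.1, 151.4, 113.6]
eef_rot: [3.142, -0.0, -2.689]
ft_force: [0.6, -0.0, -1.3]
opening: 25.2
gripper_force: 40.6
```

Call:
send_rows([
  [[1, 0, 0, -0.03, 0], [1, 0, 0, -0.03, 0], [1, 0, 0, -0.03, 0], [1, 0, 0, 0, 0], [1, 0, 0, 0, 0], [1, 0, 0, 0, 0], [1, 0, 0, 0, 0], [1, 0, 0, 0, 0]],
])

```text
time_s: 14.3
eef_pos: [559.2, 151.4, 111.4]
eef_rot: [3.142, 0.0, -2.689]
ft_force: [-0.6, 2.3, 1.5]
opening: 25.1
gripper_force: 40.9
```

Call:
send_rows([
  [[1, 0, 0, -0.03, 0], [1, 0, 0, -0.03, 0], [1, 0, 0, -0.03, 0], [1, 0, 0, 0, 0], [1, 0, 0, 0, 0], [1, 0, 0, 0, 0], [1, 0, 0, 0, 0], [1, 0, 0, 0, 0]],
])

```text
time_s: 15.3
eef_pos: [559.1, 151.6, 109.0]
eef_rot: [3.141, 0.0, -2.689]
ft_force: [-0.8, 5.1, 2.5]
opening: 25.3
gripper_force: 41.0
```

The tool is being pushed toward +y, so I'll move that way by 1 mm.

Call:
send_rows([
  [[1, 0, 0.04, 0, 0], [1, 0, 0, -0.03, 0], [1, 0, 0, -0.03, 0], [1, 0, 0, -0.02, 0], [1, 0, 0, 0, 0], [1, 0, 0, 0, 0], [1, 0, 0, 0, 0], [1, 0, 0, 0, 0]],
])

```text
time_s: 16.3
eef_pos: [559.1, 152.3, 107.1]
eef_rot: [-3.142, -0.0, -2.689]
ft_force: [-0.4, 0.6, -0.9]
opening: 25.3
gripper_force: 40.6
```

Call:
send_rows([
  [[1, 0, 0.02, -0.03, 0], [1, 0, 0, -0.03, 0], [1, 0, 0, -0.03, 0], [1, 0, 0, -0.03, 0], [1, 0, 0, -0.03, 0], [1, 0, 0, 0, 0], [1, 0, 0, 0, 0], [1, 0, 0, 0, 0]],
])

```text
time_s: 17.3
eef_pos: [559.2, 152.9, 103.4]
eef_rot: [-3.142, 0.0, -2.689]
ft_force: [0.2, 0.0, -1.7]
opening: 25.4
gripper_force: 40.6
```

Call:
send_rows([
  [[1, 0, 0, -0.03, 0], [1, 0, 0, -0.03, 0], [1, 0, 0, -0.03, 0], [1, 0, 0, -0.03, 0], [1, 0, 0, -0.02, 0], [1, 0, 0, 0, 0], [1, 0, 0, 0, 0], [1, 0, 0, 0, 0]],
])

```text
time_s: 18.3
eef_pos: [559.2, 152.9, 99.9]
eef_rot: [-3.142, 0.0, -2.689]
ft_force: [-0.5, -1.0, -1.8]
opening: 25.5
gripper_force: 40.6
```

Call:
send_rows([
  [[1, 0, 0, -0.03, 0], [1, 0, 0, -0.03, 0], [1, 0, 0, -0.03, 0], [1, 0, 0, -0.03, 0], [1, 0, 0, -0.03, 0], [1, 0, 0, -0.03, 0], [1, 0, 0, 0, 0], [1, 0, 0, 0, 0]],
])

```text
time_s: 19.3
eef_pos: [559.1, 152.9, 95.3]
eef_rot: [-3.142, -0.0, -2.689]
ft_force: [-1.0, 0.4, -1.5]
opening: 25.4
gripper_force: 40.6
```

Call:
send_rows([
  [[1, 0, 0, -0.03, 0], [1, 0, 0, -0.03, 0], [1, 0, 0, -0.03, 0], [1, 0, 0, -0.03, 0], [1, 0, 0, -0.03, 0], [1, 0, 0, -0.03, 0], [1, 0, 0, 0, 0], [1, 0, 0, 0, 0]],
])

```text
time_s: 20.3
eef_pos: [559.2, 152.9, 90.9]
eef_rot: [3.142, 0.0, -2.689]
ft_force: [0.2, 0.1, -0.7]
opening: 25.0
gripper_force: 40.6
```

Call:
send_rows([
  [[1, 0, 0, -0.03, 0], [1, 0, 0, -0.03, 0], [1, 0, 0, -0.03, 0], [1, 0, 0, -0.03, 0], [1, 0, 0, -0.03, 0], [1, 0, 0, -0.03, 0], [1, 0, 0, 0, 0], [1, 0, 0, 0, 0]],
])

```text
time_s: 21.3
eef_pos: [559.2, 152.8, 86.4]
eef_rot: [-3.142, 0.0, -2.689]
ft_force: [0.1, 0.4, -1.2]
opening: 25.2
gripper_force: 40.6
```

Sliding freely, with about 9 mm to go.

Call:
send_rows([
  [[1, 0, 0, -0.03, 0], [1, 0, 0, -0.03, 0], [1, 0, 0, -0.03, 0], [1, 0, 0, -0.03, 0], [1, 0, 0, -0.03, 0], [1, 0, 0, -0.03, 0], [1, 0, 0, -0.03, 0], [1, 0, 0, 0, 0]],
])

```text
time_s: 22.3
eef_pos: [559.1, 152.8, 81.0]
eef_rot: [3.142, -0.0, -2.689]
ft_force: [-0.4, -0.7, -1.9]
opening: 25.1
gripper_force: 40.6
```

Call:
send_rows([
  [[1, 0, 0, -0.02, 0], [1, 0, 0, -0.02, 0], [1, 0, 0, -0.02, 0], [1, 0, 0, -0.02, 0], [1, 0, 0, 0, 0], [1, 0, 0, 0, 0], [1, 0, 0, 0, 0], [1, 0, 0, 0, 0]],
])

```text
time_s: 23.3
eef_pos: [559.2, 152.8, 79.1]
eef_rot: [-3.142, 0.0, -2.689]
ft_force: [-1.2, -0.1, -2.1]
opening: 25.2
gripper_force: 40.6
```

Call:
send_rows([
  [[1, 0, 0, -0.02, 0], [1, 0, 0, -0.02, 0], [1, 0, 0, -0.02, 0], [1, 0, 0, 0, 0], [1, 0, 0, 0, 0], [1, 0, 0, 0, 0], [1, 0, 0, 0, 0], [1, 0, 0, 0, 0]],
])

```text
time_s: 24.3
eef_pos: [559.1, 152.8, 77.6]
eef_rot: [-3.142, -0.0, -2.689]
ft_force: [0.6, 0.0, -1.7]
opening: 25.0
gripper_force: 40.6
```

Call:
send_rows([
  [[1, 0, 0, -0.02, 0], [1, 0, 0, -0.02, 0], [1, 0, 0, 0, 0], [1, 0, 0, 0, 0], [1, 0, 0, 0, 0], [1, 0, 0, 0, 0], [1, 0, 0, 0, 0], [1, 0, 0, 0, 0]],
])

```text
time_s: 25.3
eef_pos: [559.2, 152.9, 76.6]
eef_rot: [-3.142, 0.0, -2.689]
ft_force: [-0.3, -0.9, 1.9]
opening: 25.4
gripper_force: 41.1
```

Call:
send_rows([
  [[1, 0, 0, -0.02, 0], [1, 0, 0, -0.02, 0], [1, 0, 0, 0, 0], [1, 0, 0, 0, 0], [1, 0, 0, 0, 0], [1, 0, 0, 0, 0], [1, 0, 0, 0, 0], [1, 0, 0, 0, 0]],
])

```text
time_s: 26.3
eef_pos: [559.2, 152.8, 75.9]
eef_rot: [-3.141, 0.0, -2.689]
ft_force: [-2.4, -0.8, 6.1]
opening: 25.4
gripper_force: 41.7
```

The flange is seated: z force rose about 8 N over the last millimetre, matching the mounts' stiffness. Releasing now.

Call:
send_rows([
  [[0.3, 0, 0, 0, 0], [0.2, 0, 0, 0, 0], [0, 0, 0, 0, 0], [-0.5, 0, 0, 0, 0], [-1, 0, 0, 0, 0], [-1, 0, 0, 0, 0], [-1, 0, 0, 0, 0], [-1, 0, 0, 0, 0]],
])

```text
time_s: 27.3
eef_pos: [559.2, 152.8, 75.6]
eef_rot: [3.142, 0.0, -2.689]
ft_force: [-0.1, 1.0, 0.1]
opening: 85.4
gripper_force: 0.0
```

Call:
send_rows([
  [[-1, 0, 0, 0.2, 0], [-1, 0, 0, 0.4, 0], [-1, 0, 0, 0.8, 0], [-1, 0, 0, 0.8, 0], [-1, 0, 0, 0.8, 0], [-1, 0, 0, 0.8, 0], [-1, 0, 0, 0.8, 0], [-1, 0, 0, 0.4, 0]],
])

```text
time_s: 28.3
eef_pos: [559.4, 152.9, 202.3]
eef_rot: [-3.141, 0.002, -2.689]
ft_force: [-0.2, 0.0, 0.1]
opening: 85.5
gripper_force: 0.0
```

Call:
send_rows([
  [[-1, -0.8, -0.8, 0, 0], [-1, -0.8, -0.8, 0, 0], [-1, -0.8, -0.8, 0, 0], [-1, -0.8, -0.8, 0, 0], [-1, -0.8, -0.8, 0, 0], [-1, -0.8, -0.8, 0, 0], [-1, -0.8, -0.8, 0, 0], [-1, 0, 0, 0, 0]],
])

```text
time_s: 29.3
eef_pos: [418.4, 12.1, 200.8]
eef_rot: [-3.141, 0.0, -2.69]
ft_force: [0.8, 0.7, 0.3]
opening: 85.5
gripper_force: 0.0
```

Run:
```python
from plant import arm
import cv2,numpy as np
b=arm.snapshot("side")[140:240,270:370,::-1];a=arm.snapshot("top")[130:230,230:330,::-1]
z=lambda i:cv2.resize(i,(400,400),interpolation=cv2.INTER_CUBIC)
cv2.imwrite("pics/c4.png",np.hstack([z(b),z(a)]));s=arm.get_state();print(s["eef_pos"],s["time_s"])
```

```text
[419.42624142  12.91759275 200.85195442] 29.4
```

View pics/c4.png

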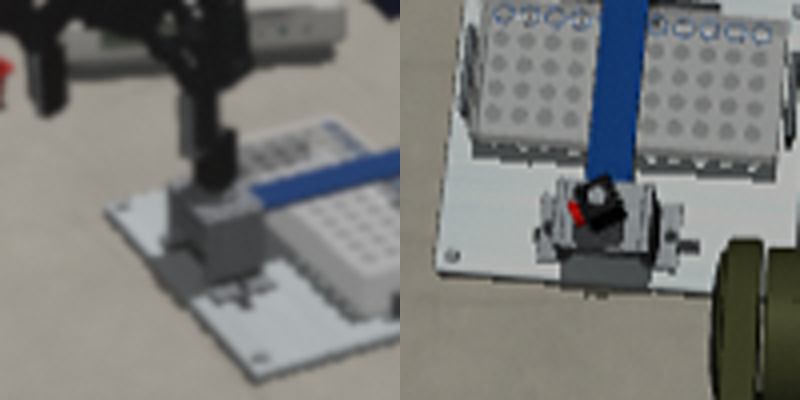

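In the top view the pin stands upright in the clevis, with its cap at about (280,177) and the red button visible on its left; the gripper is clear. I'll check the cap's position against the seated height, then hand in.

Run:
```python
from h import *
for z in(110,114,118,122):print(z,proj("top",(560.2,150.8,z)))
print(arm.job_done())
```

```text
110 (np.float64(278.58439178867854), np.float64(179.61749505662235))
114 (np.float64(278.43788678856345), np.float64(179.23954114704915))
118 (np.float64(278.29038644875897), np.float64(178.85901945803727))
122 (np.float64(278.14188059134017), np.float64(178.47590373255454))
the job is handed in; nothing more can be done
None
```

I put the pin through the clevis with its flange down on the plate, released it and handed the job in at about 29 s of 56 s. The hand-in call returned no verdict, and my last camera check of the pin's height was too coarse (about 2 pixels off) to confirm the seating or that the balls locked; the contact force at the end of the push was the better evidence.

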